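# Set the yellow-handled wax pan into the double boiler, handles apart

## Robot

A 6-joint arm with a two-finger parallel gripper is mounted at the origin on a cart in front of the work surface, level with it; the furniture and walls round the work are solid. World frame = base frame: x ahead of the robot, y to its left, z up, the work surface at z = 0. Lengths are in mm, angles in rad, forces in N, time in s.
With the tool pointing down it reaches from about 350 to 775 mm from the base axis. Payload 7.3 kg.
Tool frame: the origin (TCP) lies at the very end of the fingers, on their centre line; the grasp point (between the pads) lies 19 mm behind it; z points along the fingers, y is the line along which they close (so a half turn about z gives the same grasp; the last joint's range is limited). The gripper opens to 92 mm and grips with 3 to 60 N. Pads are 19 mm wide; open, the fingers measure 130 mm over their backs; the gripper's body (75 mm by 190 mm) begins 47 mm behind the grasp point.
Start: joints at [1.116, 0.342, 1.524, -0, 1.275, -0.146], TCP at [159.541, 500.192, 226.741] pointing down, gripper open.
Joint ranges: [-2.53, 2.53], [-0.77, 2.02], [0.04, 2.7], [-1, 4.14], [0.28, 2.66], [-3.11, 3.11]. Speed limits (rad/s): [2.57, 2.57, 3.14, 3.14, 3.14, 3.14].

## Interface

Orientations are given as [roll, pitch, yaw] about the fixed x, y, z axes, in that order (R = Rz(yaw) Ry(pitch) Rx(roll)).
In Python, from plant import bot gives the robot as it stands.
- The arm moves only by the tool apply_moves, never from a script. Its argument "motion" is text: rows parted by semicolons, each of 4 numbers parted by spaces: the shift along the tool's x, y, z in m, then the turn about the tool's z in degrees. A call has 1 to 8 rows; each row shifts and turns the commanded pose from where the row before left it, along the tool's axes as they then stand; what a row does not reach is not made up. A row lasts 1/8 s, in which the tool goes at most 62.5 mm and 10.7 degrees, less where a joint would pass 70% of its speed; a pose out of reach is approached as far as the arm can. A call with a gripper value outside its range is refused whole. "fingers" is the opening, from -1 (shut) to 1 (fully open), set as the call begins (left out, the last holds). The fingers move at their own pace and stop on an object; the grip force is fixed at half the most. Time passes only in rows, so rows that do not move let the fingers close. It gives the time, the measured TCP pose, the force, the opening and the grip force at its end, in the units of the state.
- bot.get_obs(): the state, without advancing time (a new reading comes with each control period).
- bot.capture(name): name is "scene" or "side" or "wrist"; returns a dict with "img" (400x640x3 uint8, blue, green, red), "range_z" (400x640 float32, mm along the optical axis (not along the pixel's ray), 0 where there is no reading), "fx", "fy", "cx", "cy" (pixels), "D" ([k1, k2, p1, p2, k3] as OpenCV has them; the pictures are not rectified), "world_from_camera" (4x4, takes a point from camera to world coordinates); the wrist camera has in their place "mount" (4x4, takes a point from camera to tool coordinates, whose origin is the TCP and whose axes are the flange's). Camera axes: x right, y down, z forward; pixel columns grow to the right and rows downward; lengths in mm; the calibration is good to about 2 mm. A picture is of the moment at which its call begins: read the wrist's pose just before it.
- bot.close_job(): hands the job in; it is judged then, once.
Trained networks look in a picture, given as the dict that the camera call returned (one of the last four; its "shot" number tells which), for a name from the list of things; names that differ only in an ending like _2 or _b are one class to them, and where a whole thing is asked for, a point or a joint stands for the part that bears it (a point fixed in the world has none). Each returns a list of dicts, best first, with "p" (0 to 1); they miss things now and then, are a little off and sometimes report something else, mostly with a low value. They report only what shows in the picture. A call takes as long as a camera call.
- bot.cut_out(picture, thing): "pixels" (400x640 bool, what is visible of it) and "point" ([column, row] in pixels, amid what is visible of it).
The state is a dict: "time": time; "joint_positions": joint angles; "dq": joint speeds; "tau": joint torques, N m; "tool_pos": TCP position; "tcp_rot": TCP orientation; "contact_force": force on the tool from outside, world axes, zero at the start; "moment": the same for the moment, N m; "grip_width": finger opening in mm; "finger_force": force on a finger pad.
Only numpy, scipy, OpenCV 4.12 (cv2) and the standard library are available. Lean on these libraries where they do the work, as an engineer would, in place of code of your own. Each camera call takes 0.05 s, during which the arm holds its last target. There are 200 camera calls.

## Task

Set up the double boiler for candle making: put the small white pan with the yellow handle into the big steel pan, standing flat and roughly central on its bottom, with the two handles turned at least a quarter turn apart so that each can be gripped. Lower the small pan in rather than dropping it, then let go; leave the big pan where it stands and do not disturb the blue-handled pan.

Things in the scene. Friction and masses are not known exactly. Their poses are not given: they have to be found in the camera images.
- yellow_pan: Small pan to move, 0.22 kg, white: round body 62 mm high, outer radius 38 (bottom) to 43 mm (rim), wall 3. Origin: centre of underside; z up. Along its +x a thin steel bracket, then a level straight yellow bar 14 mm wide, 11 mm high, 60 to 155 mm from the pan's axis, centre line 75 mm above the underside: pinch it from above, 75 to 110 mm out, firmly (the body is the heavy side).
- yellow_grip (a point): Point on the yellow handle's centre line, 100 mm out from the small pan's axis, 75 mm above its underside; axes as the yellow pan's.
- big_pan: Big steel pan, 0.7 kg, loose: 50 mm high, outer radius 56 (bottom) to 61 mm (rim), wall 3, inner floor 5 mm above the underside. Origin: centre of underside; z up. Black handle along its +x, 18 mm wide, centre rising from 68 mm high at 85 mm out to 88 mm at 190 mm: a small pan's handle lying over it fouls it. The small pan has 14 mm of play inside; its handle passes 25 mm above the big rim.
- blue_pan: Bystander: small white pan of the same form and size as the yellow one but with a blue handle along its +x; origin at the centre of its underside.

How it is judged:
By the outcome, as a careful person would: the job done as asked, in the order asked, and still so for the second after the job is handed in, with the robot touching nothing.
It also fails if it takes over 40 s, if anything falls off the work surface, if the arm or the gripper's body presses on something with over 40 N, if the wrist force passes 120 N, or if a joint passes its speed limit or range.

## Working session

There is one attempt and no reset: what is moved stays moved. The work goes in short steps, Python scripts to look and compute and a tool call to move; the robot and the scene stay as the last step left them, time stands still between calls to the robot, and variables do not carry over. Pictures are saved under pics/ and viewed, at most 10 in all, crops included, and the job is handed in when it is done.

Besides the shell and the picture viewer there is one more tool, called after "Call:" by a JSON object that holds its "op" and its "data". apply_moves: Moves the arm, as the interface text tells. Its arguments: {"type":"object","properties":{"motion":{"type":"string"},"fingers":{"type":"number"}},"required":["motion"]}

```bash
mkdir -p pics; cat > h.py <<'E'
import numpy as np, cv2
from plant import bot
from scipy.spatial.transform import Rotation as R
def pts(c, mask, T=None):
    v,u=np.nonzero(mask & (c["range_z"]>0)); z=c["range_z"][v,u]
    K=np.array([[c["fx"],0,c["cx"]],[0,c["fy"],c["cy"]],[0,0,1.]])
    n=cv2.undistortPoints(np.stack([u,v],1).astype(float)[:,None],K,np.array(c["D"],float))[:,0]
    P=np.c_[n*z[:,None],z]; T=np.array(c["world_from_camera"]) if T is None else T
    return P@T[:3,:3].T+T[:3,3], c["img"][v,u].astype(int)
def circ(P):
    A=np.c_[2*P[:,:2],np.ones(len(P))]; s=np.linalg.lstsq(A,(P[:,:2]**2).sum(1),rcond=None)[0]
    return s[:2], np.sqrt(s[2]+s[0]**2+s[1]**2)
E
python3 - <<'E'
from h import *
o=bot.get_obs(); print(o)
ims=[]
for cam in ["scene","side"]:
    c=bot.capture(cam); ims.append(c["img"])
    for t in ["yellow_pan","yellow_grip","big_pan","blue_pan"]:
        for d in bot.cut_out(c,t)[:2]:
            P,col=pts(c,d["pixels"]); print(cam,t,round(d["p"],2),d["point"],len(P),np.percentile(P,[2,50,98],axis=0).round().tolist() if len(P) else "")
cv2.imwrite("pics/a.png",ims[0]);cv2.imwrite("pics/b.png",ims[1])
E
```

```text
{'time': 0.0, 'joint_positions': array([ 1.11602410e+00,  3.42707782e-01,  1.52506162e+00, -1.83650853e-05,
        1.27539517e+00, -1.46009123e-01]), 'dq': array([ 0.00070903,  0.00044721, -0.0001368 ,  0.0009723 ,  0.00011453,
        0.00165874]), 'tau': array([ 6.04382421e-04, -4.31247711e+01, -2.44216883e+01,  7.17212283e-02,
        5.60665573e-02, -1.83836064e-04]), 'tool_pos': array([159.33585573, 499.78758346, 226.03715547]), 'tcp_rot': array([-3.14003490e+00, -2.11326489e-04,  2.83283474e+00]), 'contact_force': array([ 0.08836617, -0.48426247, -0.11034672]), 'moment': array([0.00686642, 0.01913698, 0.01040791]), 'finger_force': 0.0, 'grip_width': 91.55287488047385}
scene yellow_pan 0.44 [378.4, 173.4] 169 [[317.0, -331.0, 47.0], [391.0, -317.0, 70.0], [483.0, -296.0, 80.0]]
scene yellow_grip 0.74 [372.0, 170.4] 149 [[316.0, -921.0, -178.0], [420.0, -318.0, 61.0], [669.0, -284.0, 80.0]]
scene big_pan 0.94 [247.3, 260.5] 1746 [[282.0, 255.0, -0.0], [461.0, 309.0, 29.0], [526.0, 365.0, 90.0]]
scene blue_pan 0.71 [358.3, 215.4] 124 [[336.0, -74.0, 1.0], [348.0, -43.0, 15.0], [369.0, -29.0, 31.0]]
side yellow_pan 0.77 [315.8, 148.1] 675 [[325.0, -1860.0, -888.0], [444.0, -309.0, 49.0], [494.0, -246.0, 82.0]]
side yellow_grip 0.87 [317.7, 148.4] 678 [[320.0, -334.0, 3.0], [446.0, -308.0, 49.0], [496.0, -246.0, 81.0]]
side big_pan 0.68 [295.9, 297.8] 2817 [[296.0, 245.0, 2.0], [460.0, 293.0, 24.0], [524.0, 360.0, 90.0]]
side blue_pan 0.88 [335.4, 194.4] 911 [[340.0, -112.0, 3.0], [378.0, -52.0, 47.0], [417.0, 78.0, 83.0]]
```

View pics/a.png

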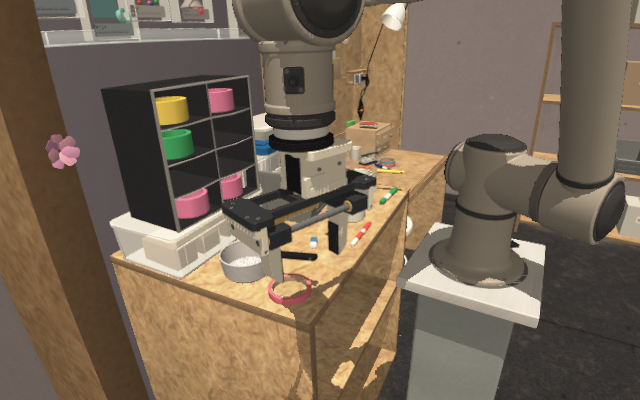

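View pics/b.png

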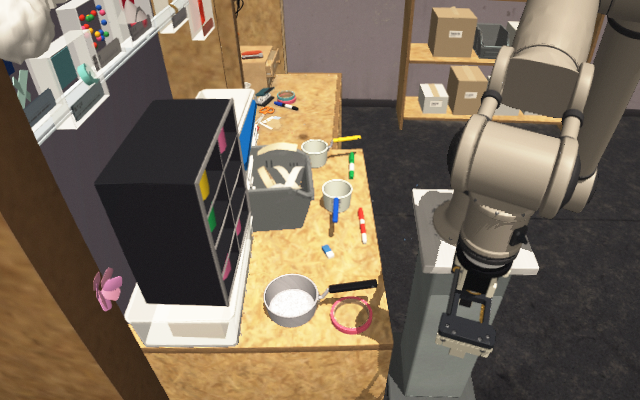

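Scene view: the big pan is at (245,260), with its handle toward the robot; the small pans are mostly hidden by the gripper. Side view: yellow pan at (315,153) with its handle pointing right toward the robot, blue pan at (337,195) with its handle toward the big pan, and big pan at (291,300) with its handle at (355,286). A dark shelf stands behind, and a grey bin stands behind the blue pan.

```bash
python3 - <<'E'
from h import *
c=bot.capture("side")
def fit(P,zt,r0):
    Q=P[abs(P[:,2]-zt)<5]
    m=np.median(Q[:,:2],0); Q=Q[np.linalg.norm(Q[:,:2]-m,axis=1)<90]
    for _ in range(6):
        s,r=circ(Q); e=abs(np.linalg.norm(Q[:,:2]-s,axis=1)-r); Q=Q[e<max(4,np.median(e)*2.5)]
    return s.round(1),round(r,1),len(Q)
for t,zt,r0 in [("yellow_pan",60,42),("blue_pan",60,42),("big_pan",48,60)]:
    P,col=pts(c,bot.cut_out(c,t)[0]["pixels"])
    b,g,r=col.T
    white=(col.max(1)-col.min(1)<70)
    if t=="yellow_pan": h=(r-b>110)&(g-b>80)&(P[:,2]>55)
    elif t=="blue_pan": h=(b-r>60)&(P[:,2]>55)
    else: h=(col.max(1)<60)&(P[:,2]>60)
    print(t,fit(P[~h],zt,r0))
    H=P[h&(P[:,2]<110)]
    m=np.median(H,0); H=H[np.linalg.norm(H-m,axis=1)<120]
    vx,vy,x,y=cv2.fitLine(H[:,:2].astype(np.float32),cv2.DIST_HUBER,0,.01,.01).ravel()
    print(" handle",len(H),m.round(),np.percentile(H,[2,98],axis=0).round().tolist(),"dir",np.degrees(np.arctan2(vy,vx)).round(1),"pt",x,y)
# obstacle heights: crop height map
P,col=pts(c,np.ones((400,640),bool))
for y in range(-400,450,50):
    row=[]
    for x in range(250,750,50):
        k=(abs(P[:,0]-x)<25)&(abs(P[:,1]-y)<25)&(P[:,2]<600)
        row.append(int(np.percentile(P[k,2],98)) if k.sum()>3 else -1)
    print(y,row)
E
```

```text
yellow_pan (array([ 457.8, -288.5]), np.float64(40.5), 123)
 handle 99 [ 356. -315.   79.] [[314.0, -329.0, 72.0], [398.0, -301.0, 83.0]] dir 16.1 pt 356.91315 -314.6551
blue_pan (array([379.2, -69.3]), np.float64(40.9), 138)
 handle 111 [378.  43.  82.] [[373.0, -4.0, 75.0], [384.0, 84.0, 84.0]] dir 89.3 pt 378.07172 44.07557
big_pan (array([467.2, 303.5]), np.float64(58.9), 350)
 handle 338 [332. 300.  83.] [[285.0, 289.0, 71.0], [380.0, 307.0, 94.0]] dir 3.7 pt 332.80356 300.6077
-400 [-1, 1, -1, -1, -1, -1, -1, -1, -1, 495]
-350 [-1, 81, 80, 4, 64, 63, -1, -1, -1, 503]
-300 [-1, 79, 82, 81, 63, 64, -1, -1, 265, 266]
-250 [-1, 3, 17, 57, 64, 65, -1, -1, 265, 252]
-200 [-1, 4, 17, 5, 5, -1, -1, 207, 267, 230]
-150 [-1, 5, 5, -1, 127, 137, 142, 216, 266, -1]
-100 [-1, 5, 66, 67, 123, 190, 189, 217, 266, -1]
-50 [-1, 15, 66, 66, 124, 145, 145, 218, 266, -1]
0 [3, 16, 80, 83, 125, 144, 128, 217, -1, -1]
50 [4, 16, 80, 83, 140, 157, 157, 210, -1, -1]
100 [4, 13, 6, 80, 4, 4, 4, 423, 425, 425]
150 [3, 4, 4, 14, 4, 4, 3, 424, 425, 426]
200 [4, 4, 3, 3, 4, 3, 3, 426, 425, 425]
250 [2, 2, 14, 52, 52, 53, 3, 426, 425, 424]
300 [3, 93, 85, 75, 7, 51, 88, 425, 425, 425]
350 [2, 17, 17, 51, 53, 53, 112, 425, 425, 425]
400 [1, 1, 1, 1, 1, 2, 111, 422, 423, 423]
```

```bash
cat > plan.py <<'E'
from h import *
def plan(wps):  # wps: (x,y,z,yaw_deg,nrows)
    o=bot.get_obs(); p=np.array(o["tool_pos"]); yaw=np.degrees(o["tcp_rot"][2]); rows=[]
    for x,y,z,w,n in wps:
        p0,y0=p.copy(),yaw
        for i in range(1,n+1):
            q=p0+(np.array([x,y,z])-p0)*i/n; w1=y0+(w-y0)*i/n
            c,s=np.cos(np.radians(yaw)),np.sin(np.radians(yaw)); d=(q-p)/1000
            r=[round(c*d[0]+s*d[1],4),round(s*d[0]-c*d[1],4),round(-d[2],4),round(yaw-w1,1)]
            # integrate rounded row
            p=p+1000*np.array([c*r[0]+s*r[1],s*r[0]-c*r[1],-r[2]]); yaw-=r[3]; rows.append(r)
    for k in range(0,len(rows),8): print("; ".join(" ".join(f"{v:g}" for v in r) for r in rows[k:k+8]))
    print("end",p.round(1),round(yaw,1))
E
python3 - <<'E'
from plan import *
c=bot.capture("side"); P,_=pts(c,np.ones((400,640),bool))
for z0,z1 in [(60,110),(130,200),(200,300),(300,420)]:
    for y in (125,175,225,275,325,375):
        k=(abs(P[:,1]-y)<25)&(P[:,2]>z0)&(P[:,2]<z1)&(P[:,0]>530)&(P[:,0]<800)
        if k.sum()>5: print(z0,y,np.percentile(P[k,0],3).round(),end=" | ")
plan([(380,330,260,120,8),(480,0,290,60,8),(395,-305,230,15,8)])
E
```

```text
60 125 585.0 | 60 175 578.0 | 60 225 577.0 | 60 275 574.0 | 60 325 571.0 | 60 375 565.0 | 130 125 588.0 | 130 175 586.0 | 130 225 585.0 | 130 275 584.0 | 130 325 583.0 | 130 375 581.0 | 200 125 587.0 | 200 175 586.0 | 200 225 585.0 | 200 275 585.0 | 200 325 583.0 | 200 375 582.0 | 300 125 588.0 | 300 175 588.0 | 300 225 586.0 | 300 275 584.0 | 300 325 584.0 | 300 375 582.0 | -0.0327 -0.0119 -0.0042 5.3; -0.0337 -0.0088 -0.0041 5.3; -0.0343 -0.0057 -0.0042 5.3; -0.0348 -0.0024 -0.0041 5.3; -0.0348 0.0007 -0.0042 5.2; -0.0346 0.0039 -0.0041 5.3; -0.0341 0.0071 -0.0042 5.3; -0.0332 0.0101 -0.0041 5.3
-0.042 -0.0098 -0.0038 7.5; -0.0429 -0.0042 -0.0037 7.5; -0.0431 0.0014 -0.0038 7.5; -0.0425 0.007 -0.0037 7.5; -0.0413 0.0125 -0.0038 7.5; -0.0392 0.0177 -0.0037 7.5; -0.0366 0.0228 -0.0038 7.5; -0.0334 0.0273 -0.0037 7.5
-0.0383 0.0099 0.0075 5.6; -0.0372 0.0135 0.0075 5.7; -0.0357 0.0172 0.0075 5.6; -0.0338 0.0206 0.0075 5.6; -0.0316 0.0237 0.0075 5.6; -0.0292 0.0268 0.0075 5.7; -0.0263 0.0295 0.0075 5.6; -0.0234 0.032 0.0075 5.6
end [ 395.  -305.1  230. ] 15.0
```

Call:
{"op": "apply_moves", "data": {"motion": "-0.033 -0.012 -0.004 5.3; -0.034 -0.009 -0.004 5.3; -0.034 -0.006 -0.004 5.3; -0.035 -0.002 -0.004 5.3; -0.035 0.001 -0.004 5.3; -0.035 0.004 -0.004 5.3; -0.034 0.007 -0.004 5.3; -0.033 0.01 -0.004 5.3"}}

```text
time: 1.75
tool_pos: [381.5, 328.7, 259.0]
tcp_rot: [3.141, -0.0, 2.09]
contact_force: [0.8, -0.6, -0.5]
grip_width: 91.6
finger_force: 0.0
```

Call:
{"op": "apply_moves", "data": {"motion": "-0.042 -0.01 -0.004 7.5; -0.043 -0.004 -0.004 7.5; -0.043 0.001 -0.004 7.5; -0.042 0.007 -0.004 7.5; -0.041 0.012 -0.004 7.5; -0.039 0.018 -0.004 7.5; -0.037 0.023 -0.004 7.5; -0.033 0.027 -0.004 7.5"}}

```text
time: 2.75
tool_pos: [479.7, -1.3, 291.0]
tcp_rot: [3.141, -0.0, 1.041]
contact_force: [-0.0, -0.4, -0.6]
grip_width: 91.7
finger_force: 0.0
```

Call:
{"op": "apply_moves", "data": {"motion": "-0.038 0.01 0.007 5.6; -0.037 0.014 0.007 5.6; -0.036 0.017 0.007 5.6; -0.034 0.021 0.007 5.6; -0.032 0.024 0.007 5.6; -0.029 0.027 0.007 5.6; -0.026 0.029 0.007 5.6; -0.023 0.032 0.007 5.6"}}

```text
time: 3.75
tool_pos: [395.1, -306.4, 234.6]
tcp_rot: [3.141, -0.0, 0.26]
contact_force: [-0.1, 0.8, 0.2]
grip_width: 92.0
finger_force: 0.0
```

```bash
python3 - <<'E'
from plan import *
o=bot.get_obs(); print(o["tool_pos"],o["tcp_rot"],o["contact_force"])
c=bot.capture("wrist"); cv2.imwrite("pics/w1.png",c["img"])
T=np.eye(4);T[:3,:3]=R.from_euler("xyz",o["tcp_rot"]).as_matrix();T[:3,3]=o["tool_pos"]
M=T@np.array(c["mount"]); print(np.array(c["mount"]).round(2))
for d in bot.cut_out(c,"yellow_pan")[:1]:
    P,col=pts(c,d["pixels"],M); b,g,r=col.T
    h=(r-b>90)&(g-b>60)&(P[:,2]>60)&(P[:,2]<100); H=P[h]
    print(d["p"],d["point"],len(P),len(H))
    if len(H)>20:
        vx,vy,x,y=cv2.fitLine(H[:,:2].astype(np.float32),cv2.DIST_HUBER,0,.01,.01).ravel()
        print(np.degrees(np.arctan2(vy,vx)),x,y,np.percentile(H,[2,50,98],axis=0).round(1).tolist())
    Q=P[~h&(P[:,2]>56)&(P[:,2]<68)]
    for _ in range(6):
        s,rr=circ(Q); e=abs(np.linalg.norm(Q[:,:2]-s,axis=1)-rr); Q=Q[e<max(3,2.5*np.median(e))]
    print(s,rr,len(Q),np.median(Q[:,2]))
E
```

```text
[ 395.09365204 -306.35460046  234.55922187] [ 3.14144690e+00 -2.72694933e-04  2.60299568e-01] [-0.12172067  0.75710671  0.20666857]
[[   0.     -0.95   -0.3    80.99]
 [   1.      0.     -0.     -0.76]
 [   0.     -0.3     0.95 -157.34]
 [   0.      0.      0.      1.  ]]
0.85 [325.4, 115.3] 7929 1096
15.235663 357.18686 -317.3798 [[313.5, -332.4, 76.6], [358.5, -317.0, 79.3], [397.4, -302.6, 80.8]]
[ 457.80801504 -289.00629179] 40.811528059492396 1166 62.67929601854462
```

View pics/w1.png

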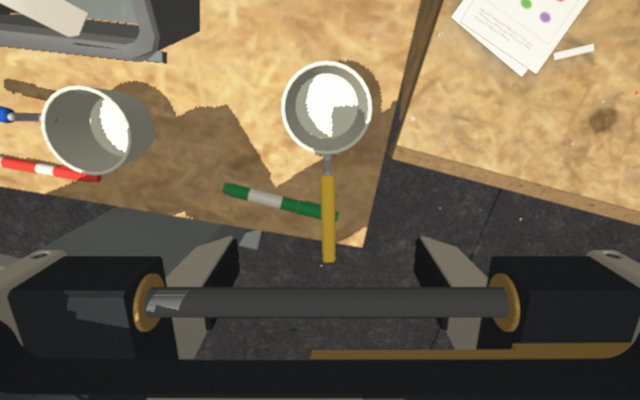

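Wrist view: yellow pan at (328,107), handle running down to (328,260) between the fingers, blue pan at (85,130). Both cameras agree on the position. Next I descend to the grip.

```bash
python3 - <<'E'
from plan import *
plan([(379,-311.3,110,15.5,4),(379,-311.3,56,15.5,4)])
E
```

```text
-0.0039 -0.0002 0.0309 -0.2; -0.004 -0.0002 0.031 -0.1; -0.0039 -0.0001 0.0309 -0.2; -0.0039 -0.0002 0.031 -0.2; -0 -0 0.0135 0; -0 -0 0.0135 0; -0 -0 0.0135 0; -0 -0 0.0135 0
end [ 379.  -311.3   56. ] 15.5
```

Call:
{"op": "apply_moves", "data": {"motion": "-0.004 0 0.031 -0.2; -0.004 0 0.031 -0.1; -0.004 0 0.031 -0.2; -0.004 -0.001 0.031 -0.2; 0 0 0.0135 0; 0 0 0.0135 0; 0 0 0.0135 0; 0 0 0.0135 0", "fingers": 1}}

```text
time: 4.85
tool_pos: [380.2, -308.6, 56.3]
tcp_rot: [3.141, -0.001, 0.276]
contact_force: [-0.6, -0.3, 0.6]
grip_width: 92.1
finger_force: 0.0
```

Call:
{"op": "apply_moves", "data": {"motion": "0 0 0 0; 0 0 0 0; 0 0 0 0; 0 0 0 0; 0 0 0 0; 0 0 0 0; 0 0 0 0; 0 0 0 0", "fingers": -1}}

```text
time: 5.85
tool_pos: [379.9, -308.4, 56.7]
tcp_rot: [3.142, -0.0, 0.276]
contact_force: [-0.6, 0.3, -0.4]
grip_width: 16.2
finger_force: 0.1
```

Call:
{"op": "apply_moves", "data": {"motion": "0 0 0 0; 0 0 0 0; 0 0 0 0; 0 0 0 0"}}

```text
time: 6.35
tool_pos: [379.9, -308.4, 56.7]
tcp_rot: [-3.141, -0.0, 0.276]
contact_force: [0.3, 0.4, -0.0]
grip_width: 13.5
finger_force: 29.8
```

Call:
{"op": "apply_moves", "data": {"motion": "0 0 -0.004 0; 0 0 -0.01 0; 0 0 -0.01 0; 0 0 -0.01 0; 0 0 -0.01 0; 0 0 0 0"}}

```text
time: 7.1
tool_pos: [380.3, -308.8, 101.7]
tcp_rot: [3.14, -0.001, 0.276]
contact_force: [0.4, 0.3, -2.3]
grip_width: 14.0
finger_force: 29.9
```

```bash
python3 - <<'E'
from plan import *
o=bot.get_obs(); print(o["tool_pos"],o["contact_force"],o["moment"],o["grip_width"],o["finger_force"])
a=bot.capture("side")["img"][90:240,200:420]; b=bot.capture("wrist")["img"]
cv2.imwrite("pics/g.png",np.hstack([cv2.resize(a,(400,273)),cv2.resize(b,(400,273))]))
E
```

```text
[ 380.28020034 -308.80797069  101.6726954 ] [ 0.44505663  0.30687332 -2.32089274] [-0.13718269  0.29780356  0.03871333] 14.000120430605243 29.87710475921631
```

View pics/g.png

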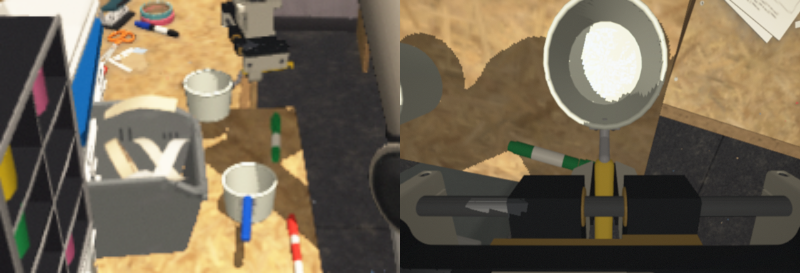

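The pan is held level at the wrist view's (605,60) and clear of the table. Next I carry it over.

```bash
python3 - <<'E'
from plan import *
plan([(385,-290,290,16,8),(430,0,310,50,10),(440,130,300,85,6),(474,222,240,98,8)])
E
```

```text
0.0012 -0.002 -0.0237 -0; 0.0013 -0.0021 -0.0236 -0; 0.0012 -0.002 -0.0237 -0.1; 0.0013 -0.002 -0.0236 0; 0.0013 -0.002 -0.0237 -0; 0.0012 -0.002 -0.0237 -0; 0.0013 -0.0021 -0.0236 -0.1; 0.0012 -0.002 -0.0237 0
0.0123 -0.0266 -0.002 -3.4; 0.0139 -0.0259 -0.002 -3.4; 0.0154 -0.025 -0.002 -3.4; 0.0168 -0.024 -0.002 -3.4; 0.0183 -0.023 -0.002 -3.4; 0.0196 -0.0219 -0.002 -3.4; 0.0208 -0.0206 -0.002 -3.4; 0.022 -0.0194 -0.002 -3.4
0.0232 -0.0181 -0.002 -3.4; 0.0241 -0.0166 -0.002 -3.4; 0.0177 -0.0127 0.0017 -5.8; 0.0188 -0.0108 0.0016 -5.9; 0.0199 -0.0088 0.0017 -5.8; 0.0207 -0.0067 0.0017 -5.8; 0.0212 -0.0046 0.0016 -5.9; 0.0216 -0.0025 0.0017 -5.8
0.0118 0.0032 0.0075 -1.6; 0.0118 0.0036 0.0075 -1.6; 0.0116 0.0039 0.0075 -1.7; 0.0115 0.0042 0.0075 -1.6; 0.0114 0.0046 0.0075 -1.6; 0.0112 0.0049 0.0075 -1.6; 0.0111 0.0051 0.0075 -1.7; 0.011 0.0056 0.0075 -1.6
end [474. 222. 240.] 98.0
```

Call:
{"op": "apply_moves", "data": {"motion": "0.0012 -0.002 -0.0237 0; 0.0012 -0.002 -0.0237 0; 0.0012 -0.002 -0.0237 0; 0.0012 -0.002 -0.0237 0; 0.0012 -0.002 -0.0237 0; 0.0012 -0.002 -0.0237 0; 0.0012 -0.002 -0.0237 0; 0.0012 -0.002 -0.0237 0"}}

```text
time: 8.2
tool_pos: [384.5, -290.1, 290.4]
tcp_rot: [-3.14, 0.001, 0.276]
contact_force: [0.1, -0.4, -1.9]
grip_width: 13.7
finger_force: 30.0
```

Call:
{"op": "apply_moves", "data": {"motion": "0.0123 -0.0266 -0.002 -3.4; 0.0139 -0.0259 -0.002 -3.4; 0.0154 -0.025 -0.002 -3.4; 0.0168 -0.024 -0.002 -3.4; 0.0183 -0.023 -0.002 -3.4; 0.0196 -0.0219 -0.002 -3.4; 0.0208 -0.0206 -0.002 -3.4; 0.022 -0.0194 -0.002 -3.4"}}

```text
time: 9.2
tool_pos: [421.3, -57.5, 305.8]
tcp_rot: [-3.141, 0.001, 0.752]
contact_force: [0.8, 0.2, -1.6]
grip_width: 13.7
finger_force: 30.0
```

Call:
{"op": "apply_moves", "data": {"motion": "0.0232 -0.0181 -0.002 -3.4; 0.0241 -0.0166 -0.002 -3.4; 0.0177 -0.0127 0.0017 -5.8; 0.0188 -0.0108 0.0016 -5.9; 0.0199 -0.0088 0.0017 -5.8; 0.0207 -0.0067 0.0017 -5.8; 0.0212 -0.0046 0.0016 -5.9; 0.0216 -0.0025 0.0017 -5.8"}}

```text
time: 10.2
tool_pos: [441.0, 130.1, 299.7]
tcp_rot: [-3.14, 0.0, 1.484]
contact_force: [0.2, -0.0, -2.2]
grip_width: 13.8
finger_force: 30.0
```

Call:
{"op": "apply_moves", "data": {"motion": "0.0118 0.0032 0.0075 -1.6; 0.0118 0.0036 0.0075 -1.6; 0.0116 0.0039 0.0075 -1.7; 0.0115 0.0042 0.0075 -1.6; 0.0114 0.0046 0.0075 -1.6; 0.0112 0.0049 0.0075 -1.6; 0.0111 0.0051 0.0075 -1.7; 0.011 0.0056 0.0075 -1.6"}}

```text
time: 11.2
tool_pos: [475.9, 222.1, 239.8]
tcp_rot: [3.142, -0.0, 1.709]
contact_force: [-0.2, 0.3, -1.9]
grip_width: 13.4
finger_force: 30.0
```

```bash
cat > look.py <<'E'
from plan import *
def rim(Q):
    for _ in range(8):
        s,rr=circ(Q); e=abs(np.linalg.norm(Q[:,:2]-s,axis=1)-rr); Q=Q[e<max(3,2.5*np.median(e))]
    A=np.c_[Q[:,:2]-s,np.ones(len(Q))]; pl=np.linalg.lstsq(A,Q[:,2],rcond=None)[0]
    return s.round(1),round(rr,1),len(Q),pl.round(3)
def look(tag,zr):
    o=bot.get_obs(); print(o["tool_pos"].round(1),np.degrees(o["tcp_rot"]).round(2),o["contact_force"].round(1),o["grip_width"].round(1),o["finger_force"].round(1))
    c=bot.capture("wrist"); d=bot.capture("side")
    T=np.eye(4);T[:3,:3]=R.from_euler("xyz",o["tcp_rot"]).as_matrix();T[:3,3]=o["tool_pos"]
    P,_=pts(c,np.ones((400,640),bool),T@np.array(c["mount"]))
    ax=o["tool_pos"][:2]+82*np.array([np.cos(o["tcp_rot"][2]),np.sin(o["tcp_rot"][2])]); print("nominal pan",ax.round(1))
    near=np.linalg.norm(P[:,:2]-ax,axis=1)
    Q=P[(near<52)&(near>30)&(abs(P[:,2]-zr)<12)]; print("small rim wrist",rim(Q))
    for nm,c2,PP in (("wrist",c,P),):
        for m in bot.cut_out(c2,"big_pan")[:1]:
            P2,_=pts(c2,m["pixels"],T@np.array(c["mount"])); print("big p",m["p"],len(P2)); B=P2[abs(P2[:,2]-50)<5]; print("big rim",nm,rim(B) if len(B)>20 else "")
    for t,z,rr in (("big_pan",50,66),("yellow_pan",zr,50)):
        for m in bot.cut_out(d,t)[:1]:
            P2,_=pts(d,m["pixels"]); cen=[467,303] if t=="big_pan" else ax
            B=P2[(abs(P2[:,2]-z)<7)&(np.linalg.norm(P2[:,:2]-cen,axis=1)<rr)]; print("side",t,m["p"],rim(B) if len(B)>20 else len(B))
    b=c["img"]; a=d["img"][180:400,150:480]
    cv2.imwrite(f"pics/{tag}.png",np.hstack([cv2.resize(a,(400,267)),cv2.resize(b,(400,267))]))
E
python3 -c "from look import *; look('p1',240-56+62)"
```

```text
Traceback (most recent call last):
  File "look.py", line 8, in look
    o=bot.get_obs(); print(o["tool_pos"].round(1),np.degrees(o["tcp_rot"]).round(2),o["contact_force"].round(1),o["grip_width"].round(1),o["finger_force"].round(1))
                                                                                                                ^^^^^^^^^^^^^^^^^^^^^
AttributeError: 'float' object has no attribute 'round'
```

```bash
sed -i 's/o\["grip_width"\].round(1),o\["finger_force"\].round(1)/o["grip_width"]/' look.py
python3 -c "from look import *; look('p1',240-56+62)"
```

```text
[475.9 222.1 239.8] [180.    -0.    97.92] [-0.2  0.3 -1.9] 13.44452392279819
nominal pan [464.6 303.3]
small rim wrist (array([464.5, 302. ]), np.float64(40.4), 7018, array([ 8.00000e-03, -3.20000e-02,  2.41014e+02]))
big p 0.65 2451
big rim wrist 
side big_pan 0.87 (array([467.3, 303.5]), np.float64(59.1), 443, array([-3.000e-03,  1.000e-02,  4.945e+01]))
side yellow_pan 0.7 0
```

View pics/p1.png

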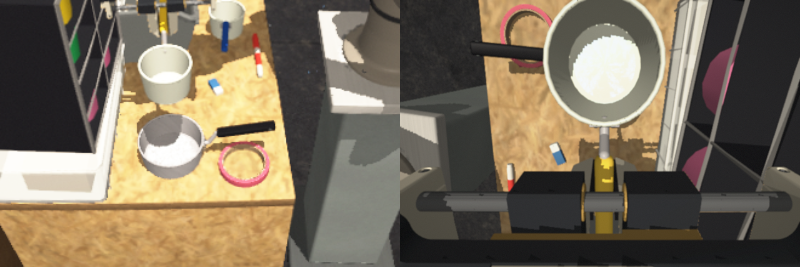

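Side view: the yellow pan hangs at (166,72), behind and above the big pan at (170,145), whose black handle is at (245,130). Wrist view: pan rim at (605,60), with the shelf edge clear on the right. The two centres agree within 3 mm, so I lower it.

Call:
{"op": "apply_moves", "data": {"motion": "0.0005 0 0.018 0; 0.0005 0 0.018 0; 0.0005 0 0.018 0; 0.0005 0 0.018 0; 0 0 0.018 0; 0 0 0.018 0; 0 0 0.012 0; 0 0 0 0"}}

```text
time: 12.45
tool_pos: [475.0, 223.0, 120.0]
tcp_rot: [-3.14, 0.0, 1.707]
contact_force: [0.1, -0.4, -2.2]
grip_width: 13.3
finger_force: 30.0
```

```bash
python3 -c "from look import *; look('p2',120-56+57)"
```

```text
[475. 223. 120.] [-1.7994e+02  1.0000e-02  9.7790e+01] [ 0.1 -0.4 -2.2] 13.309070447241584
nominal pan [463.9 304.3]
small rim wrist (array([463.8, 302.7]), np.float64(40.0), 8814, array([ 9.00000e-03, -4.40000e-02,  1.19074e+02]))
big p 0.69 7613
big rim wrist (array([462., 300.]), np.float64(66.3), 583, array([7.0000e-03, 4.0000e-03, 5.0725e+01]))
side big_pan 0.84 (array([467.4, 303.4]), np.float64(59.2), 287, array([3.00e-03, 4.00e-03, 4.97e+01]))
side yellow_pan 0.95 (array([463.8, 302.3]), np.float64(41.2), 382, array([ 5.00000e-03, -8.00000e-03,  1.21532e+02]))
```

View pics/p2.png

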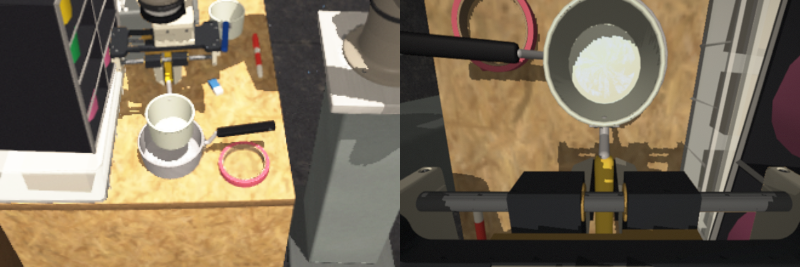

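The side view shows the small pan over the big pan at (170,115), clear all round. I lower slowly.

Call:
{"op": "apply_moves", "data": {"motion": "0 0.001 0.008 0; 0 0.001 0.008 0; 0 0 0.008 0; 0 0 0.008 0; 0 0 0.006 0; 0 0 0.004 0; 0 0 0.004 0; 0 0 0 0"}}

```text
time: 13.7
tool_pos: [477.2, 223.5, 74.1]
tcp_rot: [-3.141, -0.0, 1.707]
contact_force: [-0.1, -0.4, -1.5]
grip_width: 13.2
finger_force: 30.0
```

Call:
{"op": "apply_moves", "data": {"motion": "0 0 0.002 0; 0 0 0.002 0; 0 0 0.002 0; 0 0 0 0"}}

```text
time: 14.2
tool_pos: [477.2, 223.6, 68.2]
tcp_rot: [-3.141, -0.0, 1.707]
contact_force: [0.1, -0.2, -2.1]
grip_width: 13.6
finger_force: 30.0
```

Call:
{"op": "apply_moves", "data": {"motion": "0 0 0.0015 0; 0 0 0.0015 0; 0 0 0 0"}}

```text
time: 14.58
tool_pos: [477.4, 223.6, 65.3]
tcp_rot: [3.141, -0.0, 1.707]
contact_force: [0.5, 0.5, -0.5]
grip_width: 13.6
finger_force: 30.0
```

Call:
{"op": "apply_moves", "data": {"motion": "0 0 0.001 0; 0 0 0.001 0; 0 0 0 0"}}

```text
time: 14.95
tool_pos: [477.6, 223.5, 63.6]
tcp_rot: [3.141, -0.0, 1.707]
contact_force: [0.1, -2.6, 2.6]
grip_width: 14.0
finger_force: 30.0
```

Call:
{"op": "apply_moves", "data": {"motion": "0 0 0.001 0; 0 0 0.0005 0; 0 0 0 0"}}

```text
time: 15.32
tool_pos: [477.7, 223.5, 62.1]
tcp_rot: [3.141, -0.0, 1.707]
contact_force: [0.7, -3.1, 4.5]
grip_width: 13.8
finger_force: 30.0
```

```bash
python3 -c "from look import *; look('p3',66)"
```

```text
[477.7 223.5  62.1] [179.95  -0.    97.8 ] [ 0.7 -3.1  4.5] 13.765747973847983
nominal pan [466.6 304.8]
small rim wrist (array([466.3, 303.8]), np.float64(40.0), 8809, array([ 3.0000e-03, -1.9000e-02,  6.3922e+01]))
big p 0.68 21374
big rim wrist (array([467.5, 304.6]), np.float64(58.5), 5510, array([-3.0000e-03,  3.0000e-03,  4.9971e+01]))
side yellow_pan 0.78 (array([465.9, 303.3]), np.float64(41.2), 322, array([-9.0000e-03, -1.0000e-03,  6.6049e+01]))
```

Call:
{"op": "apply_moves", "data": {"motion": "0 0 0 0; 0 0 0 0; 0 0 0 0; 0 0 0 0; 0 0 0 0; 0 0 0 0", "fingers": 0}}

```text
time: 16.32
tool_pos: [477.3, 223.6, 61.8]
tcp_rot: [3.142, -0.0, 1.707]
contact_force: [0.0, 0.8, -0.2]
grip_width: 45.7
finger_force: 0.0
```

Call:
{"op": "apply_moves", "data": {"motion": "0 0 -0.01 0; 0 0 -0.015 0; 0 0 -0.015 0; 0 0 -0.02 0; 0 0 -0.03 0; 0 0 -0.03 0; 0 0 -0.03 0; 0 0 0 0"}}

```text
time: 17.32
tool_pos: [478.6, 224.0, 215.2]
tcp_rot: [3.135, -0.001, 1.707]
contact_force: [-0.1, -0.1, 0.1]
grip_width: 45.8
finger_force: 0.0
```

```bash
python3 - <<'E'
from look import *; look('p4',66)
c=bot.capture("side")
for t in ("yellow_grip","big_pan","blue_pan"):
    m=bot.cut_out(c,t)[0]; P,col=pts(c,m["pixels"]); b,g,r=col.T
    h={"y":(r-b>110)&(g-b>80),"b":(b-r>60)}.get(t[0]) if t!="big_pan" else col.max(1)<60
    H=P[h&(P[:,2]>60)&(P[:,2]<110)]; l=cv2.fitLine(H[:,:2].astype(np.float32),cv2.DIST_HUBER,0,.01,.01).ravel()
    print(t,m["p"],len(H),np.degrees(np.arctan2(l[1],l[0])),l[2:],np.median(H[:,2]))
E
```

```text
[478.6 224.  215.2] [ 1.7964e+02 -6.0000e-02  9.7810e+01] [-0.1 -0.1  0.1] 45.78512223157373
nominal pan [467.4 305.2]
small rim wrist (array([466.6, 304.1]), np.float64(40.3), 2100, array([0.0000e+00, 5.0000e-03, 6.5011e+01]))
big p 0.88 9960
big rim wrist (array([468. , 304.6]), np.float64(58.6), 2068, array([-1.0000e-03,  2.0000e-03,  5.0222e+01]))
side big_pan 0.56 (array([467.2, 303.6]), np.float64(59.1), 300, array([1.0000e-03, 8.0000e-03, 4.9441e+01]))
side yellow_pan 0.88 (array([465.8, 303.2]), np.float64(41.4), 339, array([-1.0000e-02,  1.0000e-03,  6.5769e+01]))
yellow_grip 0.74 151 -82.41077 [480.3767  200.58565] 86.15321134543035
big_pan 0.96 340 4.0064096 [332.58115 300.61914] 83.18210751210563
blue_pan 0.85 93 89.81297 [377.80893   42.215973] 81.75471013922902
```

View pics/p4.png

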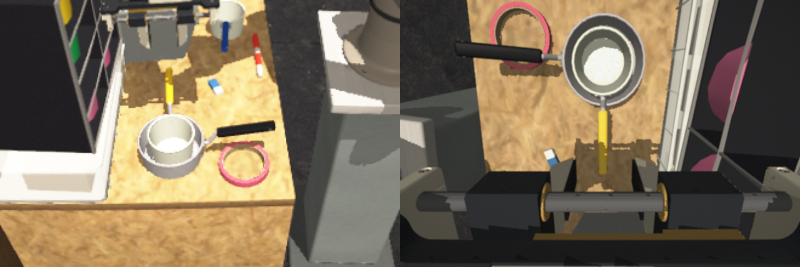

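The small pan sits level and central, with the handles about 95° apart. The big pan and blue pan have not moved, and the gripper is clear.

```bash
python3 -c "from plant import bot; print(bot.close_job())"
```

```text
the job is handed in; nothing more can be done
None
```

I lowered the yellow-handled pan into the big pan and released it, then handed the job in: it stands flat and within 2 mm of centre, handles about 95° apart, and the big and blue pans did not move measurably.

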